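# Close the mould press

## Task

Lay the filled mould frame from the soldering board in the middle of the press's pulled-out tray, its long side in line with the way the tray slides, and push the tray fully home. Then take the crank by its spinning grip and, without letting go, wind it clockwise as seen from above until the upper plate has a firm bite on the mould: stop once the grip takes about 6 newtons more to push than it did running free, and never force it to 10 newtons more, which crushes the mould. Let go, and leave the hammer, stake, jar and tweezers where they are.

Things in the scene. Friction and masses are not known exactly. Their poses are not given: they have to be found in the camera images.
- mould_frame: Filled mould: plain aluminium frame 73 mm long (its x), 48 mm wide (its y), 19 mm high, about 0.4 kg, lying flat on the worn ceramic soldering board (14 mm thick, left of the press). Origin: centre of its underside, z up. A steel cover plate 62 x 37 mm lies in its top and stands 1 to 7 mm proud of the frame, differing with every filling and not measured. It does not sink under the press.
- press: Bench mould press, fixed to the bench. Origin: centre of the underside of its base (170 mm along x, 200 mm along y, top 45 mm high), straight below the screw. Its front, where the tray slides out, is its -x side. Two steel columns stand 78 mm either side (along y) and carry a cross head 52 mm deep (along x), 196 mm wide, from 155 to 183 mm above the bench.
- tray (a joint): How far the tray (the lower plate) is pulled out, m: 0 is fully home against its stop under the upper plate, 0.14 fully out. It slides along the press's -x with about 3 N of friction and stays where it is left.
- tray_mid (a point): Middle of the tray's flat top face (100 mm along the slide, 88 mm across), 70 mm above the bench; x along the slide, pointing home (+x of the press); z up.
- tray_bar (a point): Middle of the tray's pull bar: a level round bar 12 mm thick and 90 mm long across the front of the tray, 75 mm above the bench, 135 mm in front of tray_mid, carried by two thin rods 30 mm either side of the middle.
- upper_platen: The press's aluminium upper plate, 100 x 88 x 20 mm. Origin: centre of its underside, which hangs about 104 mm above the bench at the start and goes down as the crank is wound. It hangs on a stack of very stiff springs (about 800 N per mm).
- crank_axis (a point): Point on the vertical screw axis about which the crank turns, level with grip_mid; it goes down with the screw, 6 mm a turn.
- grip_mid (a point): Middle of the crank's black grip: an upright cylinder 24 mm thick and 70 mm high, 80 mm from the screw axis, which spins freely about its own upright axis. At the start it stands on the side away from the tray (within 70 degrees), its middle about 277 mm above the bench. The steel arm of the crank lies 40 mm below its middle.
- crank (a joint): Crank angle, rad; grows wound clockwise seen from above, which lowers screw, crank and upper plate, 6 mm a turn. Needs about 11 N at the grip to turn freely; stays where left. 7 to 15 mm (1.1 to 2.6 turns) are free before the plate meets the cover; then the grip force grows by 2 to 5 N per rad, whether read while turning or each time the hand pauses (compare like with like).
- hammer: Small steel hammer with wooden handle, about 0.25 m long, lying beyond the tray; leave alone.
- stake: Small dark steel stake (anvil), 94 mm long and 46 mm high, on the bench right of the press; leave alone.
- jar: Glass jar with steel lid, 72 mm across and 85 mm high, beyond the soldering board; leave alone.
- tweezers: Dark steel tweezers, 150 mm long, on the bench beyond the press; leave alone.
There are look-alikes about, which are no part of the job. Of the things that look like the mould_frame, the middle-sized one is meant.

How it is judged (in metres and radians):
On the way, in this order (a step that is already met when the one before it is completed fails the run):
1. the mould frame lies flat, released, in the middle of the pulled-out tray, long side along the slide (horizontal distance between mould_frame and tray_mid below 0.015 m and z of mould_frame in the frame of tray_mid below 0.003 m and angle between the x axis of mould_frame and the x axis of tray_mid, either way round below 0.2 rad and angle between mould_frame's own z axis and vertical below 0.06 rad and contact force between the fingers and mould_frame below 0.3 N and value of joint tray above 0.05 m), for 0.2 s.
2. the tray is fully home with the frame on it (value of joint tray below 0.003 m and horizontal distance between mould_frame and tray_mid below 0.018 m), for 0.2 s.
3. the upper plate bites on the mould (contact force between upper_platen and mould_frame above 200 N), for 0.1 s.
At the end, for the whole second after the job is handed in: The mould frame lies flat in the middle of the tray (within 18 mm, long side within about 12 degrees of the slide), the tray is home (within 3 mm), the upper plate bites on it with 200 to 850 N and the crank stays there by itself, let go (all of step 2 and contact force between upper_platen and mould_frame between 200 and 850 N and angle between the x axis of mould_frame and the x axis of tray_mid, either way round below 0.22 rad and angle between mould_frame's own z axis and vertical below 0.06 rad); the robot touches nothing.
It fails at once if the screw is overtightened: more than 850 N on the mould (contact force between upper_platen and mould_frame above 850 N).
It fails at once if the grip is let go between the start of winding and the bite (distance of upper_platen from where it was at the start of the episode above 0.003 m and contact force between upper_platen and mould_frame below 150 N and distance between the grasp point and grip_mid above 0.06 m).
It fails at once if hammer, stake, jar or tweezers are shifted (distance of any of hammer, stake, jar, tweezers from where it was at the start of the episode above 0.02 m).
It also fails if it takes over 72 s, if anything falls off the work surface, if the arm or the gripper's body presses on something with over 40 N, if the wrist force passes 120 N, or if a joint passes its speed limit or range.

## Robot

A 6-joint arm with a two-finger parallel gripper is mounted at the origin on the work surface. World frame = base frame: x ahead of the robot, y to its left, z up, the work surface at z = 0. Lengths are in m, angles in degrees, forces in N, time in s.
With the tool pointing down it reaches from about 0.325 to 0.875 m from the base axis. Payload 4.4 kg.
Tool frame: the origin (TCP) lies midway between the tips of the shut fingers; the grasp point (between the pads) lies 19 mm behind it (grip_depth is the distance from the TCP to the grasp point, in m); y points along the fingers, z is the direction in which the jaws open and shut, and the axes are right-handed (so a half turn about y gives the same grasp; the last joint's range is limited). The gripper opens to 85 mm and grips with 20 to 120 N. Pads are 22 mm wide; open, the fingers measure 114 mm over their backs; the gripper's body (76 mm by 85 mm) begins 54 mm behind the grasp point. The pads swing forward as they close: fully open they stand 13 mm farther back than shut.
Start: joints at [66.836, 11.837, 88.321, -0, 79.842, -8.623], TCP at [0.144, 0.557, 0.231] pointing down, gripper open.
Joint ranges: [-156.59, 156.59], [-49.26, 127.26], [12.9, 141.05], [-63.56, 243.56], [4.71, 150.69], [-161.64, 161.64]. Speed limits (degrees/s): [159.86, 159.86, 180, 180, 180, 180].

## Interface

Orientations are given as a 3x3 rotation matrix whose columns are the frame's x, y, z axes.
In Python, from station import observe, get_image, close_job, masks_of, grip_depth gives the robot as it stands.
- The arm moves only by the shell command python3 -m jog 'ROWS' [OPENING] [FORCE]. ROWS is JSON, one flat list of numbers, 4 for each row, row after row: the shift along the tool's x, y, z in mm, then the turn about the tool's y in degrees. In form: [x, y, z, yaw, x, y, z, yaw, ...]. A call has 1 to 5 rows; each row shifts and turns the pose as measured when the row begins, along the tool's axes as they then stand; what a row does not reach is not made up. A row lasts 1/10 s, in which the tool goes at most 50 mm and 8.59 degrees, less where a joint would pass 70% of its speed; a pose out of reach is approached as far as the arm can. A call with a gripper value outside its range is refused whole. OPENING is the opening, from 0 (shut) to 1 (fully open), set as the call begins (- or left out, the last holds). The fingers move at their own pace and stop on an object; FORCE is the grip in N (left out, the last holds). Time passes only in rows, so rows that do not move let the fingers close. It gives the time, the measured TCP pose, the force and the opening at its end, in the units of the state.
- observe(): the state, without advancing time (a new reading comes with each control period).
- get_image(name): name is "scene" or "top" or "wrist"; returns a dict with "image" (400x640x3 uint8, red, green, blue), "depth" (400x640 float32, m along the optical axis (not along the pixel's ray), 0 where there is no reading), "mtx" (3x3 intrinsics, pixels), "eye" and "rotation" of the camera in the world; the wrist camera has in their place "mount" (4x4, takes a point from camera to tool coordinates, whose origin is the TCP and whose axes are the tool frame's). Camera axes: x right, y down, z forward; pixel columns grow to the right and rows downward; lengths in m; the calibration is good to about 2 mm. A picture is of the moment at which its call begins: read the wrist's pose just before it.
- close_job(): hands the job in, once; it reports no verdict.
Trained networks look in the newest picture that a camera, given by its name, has taken for a name from the list of things; names that differ only in an ending like _2 or _b are one class to them, and where a whole thing is asked for, a point or a joint stands for the part that bears it (a point fixed in the world has none). Each returns a list of dicts, best first, with "score" (0 to 1); they miss things now and then, are a little off and sometimes report something else, mostly with a low value. They report only what shows in the picture. A call takes as long as a camera call. They do not tell look-alikes from the thing itself.
- masks_of(target, camera): "region" (400x640 bool, what is visible of it) and "bbox" ([centre column, centre row, width, height] in pixels, round what is visible of it).
The state is a dict: "time_s": time; "qpos": joint angles; "qd": joint speeds; "joint_torque": joint torques, N m; "position": TCP position; "tool_rot": TCP orientation; "force": force on the tool from outside, world axes, zero at the start; "wrist_torque": the same for the moment, N m; "width": opening from 0.0 (shut) to 1.0 (fully open).
Only numpy, scipy, OpenCV 4.12 (cv2) and the standard library are available. Lean on these libraries where they do the work, as an engineer would, in place of code of your own. Each camera call takes 0.05 s, during which the arm holds its last target. There are 200 camera calls.

## Working session

There is one attempt and no reset: what is moved stays moved. The work goes in short steps, Python scripts to look and compute and a shell command to move; the robot and the scene stay as the last step left them, time stands still between calls to the robot, and variables do not carry over. Pictures are saved under pics/ and viewed, about 8 in all and at most 12, crops included, and the job is handed in when it is done.

```bash
ls; mkdir -p pics
cat > h.py <<'E'
import numpy as np, cv2
from station import observe, get_image, close_job, masks_of, grip_depth
np.set_printoptions(precision=4,suppress=True)
def save(im,n): cv2.imwrite('pics/'+n,cv2.cvtColor(im,cv2.COLOR_RGB2BGR))
def cloud(d,s=None):
    v,u=np.mgrid[0:400,0:640]; z=d['depth']; K=d['mtx']
    p=np.stack([(u-K[0,2])/K[0,0]*z,(v-K[1,2])/K[1,1]*z,z],-1)
    if 'mount' in d:
        M=np.array(d['mount']); p=p@M[:3,:3].T+M[:3,3]
        return p@np.array(s['tool_rot']).T+np.array(s['position'])
    return p@np.array(d['rotation']).T+np.array(d['eye'])
E
python3 - <<'E'
from h import *
s=observe(); print(s, grip_depth)
a=get_image('scene');b=get_image('top')
save(a['image'],'s1.png');save(b['image'],'t1.png')
np.savez('a.npz',**a);np.savez('b.npz',**b)
for cam,d in(('scene',a),('top',b)):
    P=cloud(d)
    for t in ['mould_frame','tray','tray_bar','upper_platen','grip_mid','press']:
        for m in masks_of(t,cam)[:4]:
            q=P[m['region']&(d['depth']>0)]
            print(cam,t,round(m['score'],2),np.round(m['bbox']),np.median(q,0) if len(q) else 0)
E
```

```text
pics
{'time_s': 0.0, 'qpos': array([66.8349, 11.8848, 88.409 , -0.0012, 79.8416, -8.6199]), 'qd': array([-0.0157,  0.018 , -0.0466,  0.0126,  0.1095, -0.0182]), 'joint_torque': array([  0.002 , -38.3025, -29.16  ,  -0.    ,   0.0102,  -0.    ]), 'position': array([0.1441, 0.5558, 0.2301]), 'tool_rot': array([[ 0.968 , -0.0009,  0.2511],
       [-0.2511, -0.0022,  0.9679],
       [-0.0003, -1.    , -0.0023]]), 'force': array([-0.7192,  0.9406,  0.295 ]), 'wrist_torque': array([-0.0456, -0.0174, -0.0164]), 'width': 0.9968744051056339} 0.0187
scene mould_frame 0.78 [308. 156.  30.  17.] [0.3065 0.2738 0.024 ]
scene mould_frame 0.7 [386. 152.  13.   9.] [0.5092 0.5084 0.0122]
scene mould_frame 0.65 [355. 168.  15.  22.] [0.4771 0.3371 0.0337]
scene mould_frame 0.38 [271. 226.  19.  35.] [ 0.5834 -0.1643  0.2472]
scene tray 0.83 [315. 215.  58.  46.] [0.5396 0.0291 0.0688]
scene tray 0.62 [304. 334.  42.  37.] [ 0.776  -0.2268  0.0058]
scene tray_bar 0.68 [315. 216.  56.  55.] [0.5373 0.0218 0.0692]
scene tray_bar 0.61 [267. 227.  17.  38.] [ 0.5793 -0.162   0.2445]
scene grip_mid 0.71 [265. 234.  11.  24.] [ 0.59   -0.1736  0.2928]
scene press 0.61 [291. 243. 106. 103.] [ 0.5605 -0.1227  0.0674]
scene press 0.35 [267. 234.  11.  15.] [ 0.5912 -0.174   0.2983]
scene press 0.21 [277. 246.  47.  36.] [ 0.5502 -0.1458  0.1226]
top mould_frame 0.84 [230. 229.  26.  26.] [0.4724 0.34   0.0349]
top mould_frame 0.66 [392. 201.  36.  29.] [ 0.5563 -0.1421  0.2407]
top mould_frame 0.59 [251. 282.  35.  30.] [0.3001 0.2728 0.0256]
top mould_frame 0.56 [180. 214.  16.  14.] [0.5078 0.5055 0.0139]
top tray 0.71 [317. 208.  60.  33.] [0.5337 0.0299 0.0704]
top tray_bar 0.87 [315. 207.  58.  29.] [0.5361 0.0268 0.0704]
top tray_bar 0.24 [228. 229.  30.  26.] [0.472  0.3422 0.0347]
top upper_platen 0.7 [375. 211.  36.  33.] [ 0.5247 -0.0815  0.1242]
top press 0.65 [349. 213. 121.  69.] [ 0.5341 -0.0848  0.0714]
```

Run:
```python
from h import *
a=np.load('a.npz');b=np.load('b.npz')
t=cv2.resize(b['image'][150:320,150:450],None,fx=2.6,fy=2.6,interpolation=cv2.INTER_CUBIC);save(t,'t2.png')
P=cloud(b);Pa=cloud(a)
# candidates' sizes: top faces by height bands near each
for c in [(.3,.273),(.473,.34),(.508,.506)]:
    for Q,n in((P,'top'),(Pa,'scene')):
        m=(np.hypot(Q[...,0]-c[0],Q[...,1]-c[1])<.07)&(Q[...,2]>.008)
        q=Q[m];print(n,c,np.histogram(q[:,2],np.arange(.005,.075,.005))[0])
        top=q[q[:,2]>.022 if c[0]!=.508 else q[:,2]>.008]
        print(cv2.minAreaRect((top[:,:2]*1000).astype(np.float32)),len(top))
# tray
m=(abs(P[...,2]-.07)<.004)&(abs(P[...,0]-.535)<.15)&(abs(P[...,1]-.03)<.15)
print('tray',m.sum(),cv2.minAreaRect((P[m][:,:2]*1000).astype(np.float32)),P[m].min(0),P[m].max(0))
for Q,n in((P,'top'),(Pa,'scene')):
    m=(Q[...,2]>.152)&(abs(Q[...,0]-.55)<.2)&(abs(Q[...,1]+.1)<.2)
    q=Q[m]
    h=q[(q[:,2]>.172)&(q[:,2]<.192)];print(n,'head',len(h),np.median(h,0),cv2.minAreaRect((h[:,:2]*1000).astype(np.float32)))
    g=q[q[:,2]>.255];print(n,'grip',len(g),g.min(0),g.max(0),np.median(g,0))
```

```text
top (0.3, 0.273) [ 14  15  57 210 289  93   7   0   0   0   0   0   0]
((299.3954162597656, 275.3058776855469), (101.71721649169922, 66.85734558105469), 69.31787109375) 541
scene (0.3, 0.273) [ 13  29  30 157 181   7   0   0   0   0   0   0   0]
((299.33050537109375, 277.8738708496094), (102.11521911621094, 71.3198013305664), 67.46002960205078) 310
top (0.473, 0.34) [ 95 482 354  91  41 122 142  35   0   0   0   0   0]
((477.7574462890625, 327.67486572265625), (110.28101348876953, 110.5350112915039), 68.96192932128906) 374
scene (0.473, 0.34) [ 26 397 146  17  25 104  73   1   0   0   0   0   0]
((473.1873779296875, 345.7099914550781), (46.97454071044922, 80.1395263671875), 26.200563430786133) 214
top (0.508, 0.506) [56 84 54 14  0  0  0  0  0  0  0  0  0]
((508.7880554199219, 510.1493835449219), (132.20623779296875, 124.72071838378906), 25.954551696777344) 208
scene (0.508, 0.506) [15 66 23  0  0  0  0  0  0  0  0  0  0]
((509.67840576171875, 509.8004150390625), (51.83137512207031, 44.432220458984375), 45.59089279174805) 104
tray 700 ((534.6480102539062, 41.599815368652344), (234.94932556152344, 95.03334045410156), 84.54993438720703) [ 0.4785 -0.0717  0.066 ] [0.5778 0.1584 0.074 ]
top head 966 [ 0.5177 -0.1093  0.1829] ((531.6555786132812, -111.83187103271484), (52.33072280883789, 196.24864196777344), 89.00711822509766)
top grip 1089 [ 0.4802 -0.1831  0.2567] [0.5959 0.0488 1.6895] [0.4802 0.0488 1.6895]
scene head 796 [ 0.5638 -0.1141  0.1822] ((531.7073974609375, -110.71072387695312), (52.392051696777344, 195.93704223632812), 89.01856231689453)
scene grip 186 [ 0.5711 -0.1831  0.2559] [ 0.5968 -0.1589  0.316 ] [ 0.5901 -0.174   0.2963]
```

View pics/s1.png

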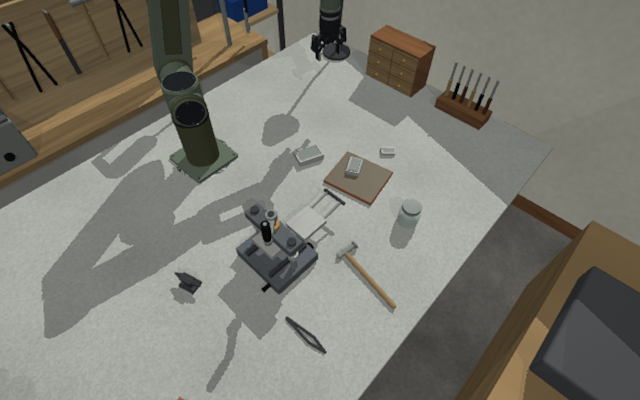

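View pics/t2.png

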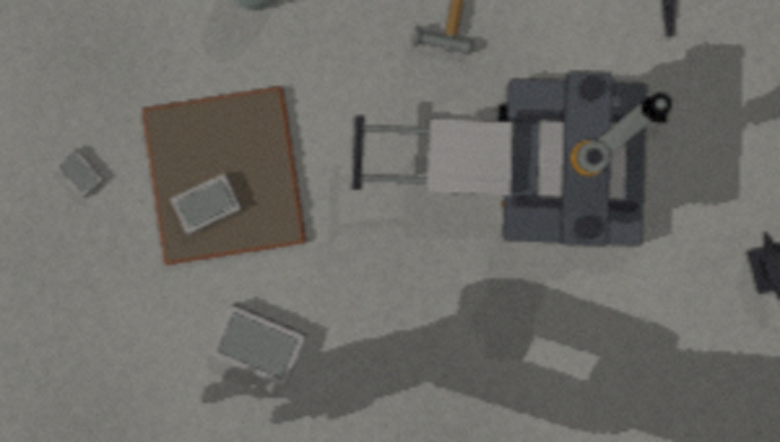

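Candidates for the mould frame in the top picture are: large at (251,282), bare bench; medium at (230,229), on the board; and small at (180,214), bare bench. The medium one measures about 73x48 and lies on the brown board, so I choose it. The tray is out towards +y, the press is at (0.532,-0.111), and the grip is at about (0.584,-0.171). I'm moving above the mould for a close look.

```bash
python3 -m jog '[46,0,-16,0,46,0,-16,0,46,0,-16,0,46,0,-16,0,46,0,-16,0]' 1 && python3 -m jog '[46,0,-16,0,46,0,-16,0,46,0,-16,0,0,0,0,8.25,0,0,0,8.25]' && python3 -m jog '[0,0,0,8.25,0,0,0,8.25,0,0,0,8.25,0,0,0,8.25,0,0,0,0]'
cat > look.py <<'E'
from h import *
import sys
s=observe();d=get_image('wrist');P=cloud(d,s);save(d['image'],sys.argv[1])
np.savez('w.npz',P=P,image=d['image'])
print(s['position'],s['tool_rot'],s['qpos'],d['mount'])
for m in masks_of('mould_frame','wrist')[:3]:
    r=m['region']&(d['depth']>0);q=P[r];z=np.percentile(q[:,2],[5,25,50,75,95])
    t=q[(q[:,2]>z[4]-.012)]
    print(m['score'],np.round(m['bbox']),z,len(t),np.median(q,0),cv2.minAreaRect((t[:,:2]*1000).astype(np.float32)))
E
python3 look.py w1.png
```

```text
time_s: 1.2
position: [0.348, 0.4227, 0.2317]
tool_rot: [[0.972, 0.0, 0.237], [-0.237, 0.004, 0.972], [-0.001, -1.0, 0.004]]
force: [0.3, -0.3, 0.0]
width: 1.004
time_s: 1.7
position: [0.4804, 0.3353, 0.2324]
tool_rot: [[0.857, 0.005, 0.516], [-0.516, 0.005, 0.857], [0.001, -1.0, 0.007]]
force: [0.8, -0.9, -0.6]
width: 0.997
time_s: 2.2
position: [0.4822, 0.3336, 0.2322]
tool_rot: [[0.418, 0.005, 0.908], [-0.908, 0.005, 0.418], [-0.002, -1.0, 0.006]]
force: [1.5, 0.1, 0.9]
width: 1.005
[0.4822 0.3336 0.2322] [[ 0.418   0.0046  0.9084]
 [-0.9085  0.0048  0.418 ]
 [-0.0024 -1.      0.0062]] [26.1531 12.9158 86.9112  0.1317 79.8142  1.4236] [[-0.0003  0.948   0.3182 -0.0825]
 [ 0.0002 -0.3182  0.948  -0.142 ]
 [ 1.      0.0004 -0.0001  0.0003]
 [ 0.      0.      0.      1.    ]]
0.88 [310. 156.  44.  62.] [0.0313 0.0329 0.035  0.0358 0.0366] 2629 [0.4709 0.3489 0.035 ] ((471.9039306640625, 346.36419677734375), (48.0616569519043, 73.46711730957031), 26.20623779296875)
0.75 [158. 145. 107.  97.] [0.0109 0.0249 0.0256 0.0262 0.027 ] 5268 [0.3008 0.2842 0.0256] ((298.25958251953125, 278.43499755859375), (102.38773345947266, 66.73776245117188), 68.24171447753906)
0.59 [495. 285.  87.  73.] [0.0118 0.0429 0.0649 0.0842 0.0852] 1935 [0.7311 0.3036 0.0649] ((652.5257568359375, 317.1665344238281), (60.33573913574219, 265.75665283203125), 77.92449188232422)
```

View pics/w1.png

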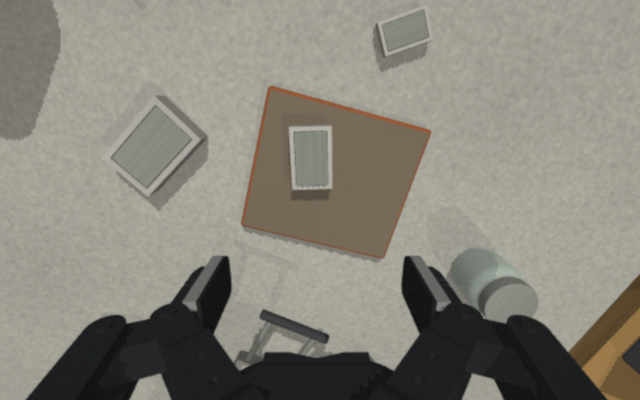

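The picture shows the medium frame on the board at (310,157). It measures 73.5x48.1 mm, so the choice is confirmed. Centre is (0.472,0.346), with the long axis at -63.8°.

```bash
python3 -m jog '[-16,0,-4,-1.5,0,45,0,0,0,45,0,0,0,45,0,0,0,20,0,0]' 1 20 && python3 -m jog '[0,10,0,0,0,0,0,0]'; python3 -c "
from h import *
s=observe();R=s['tool_rot'];d=np.array([.4719,.3464,.018])-s['position'];print(R.T@d*1000,s['position'],np.degrees(np.arctan2(R[1,0],R[0,0])))"
```

```text
time_s: 2.8
position: [0.4751, 0.3554, 0.0804]
tool_rot: [[0.459, 0.018, 0.888], [-0.888, 0.015, 0.459], [-0.005, -1.0, 0.023]]
force: [-0.6, -0.2, -1.7]
width: 1.001
time_s: 3.0
position: [0.4712, 0.3558, 0.0661]
tool_rot: [[0.464, 0.011, 0.886], [-0.886, 0.012, 0.464], [-0.006, -1.0, 0.015]]
force: [-1.2, -0.5, 0.8]
width: 1.002
[ 8.9581 47.973  -4.4758] [0.4712 0.3558 0.0661] -62.35630035356327
```

```bash
python3 -m jog '[9,0,-4.5,1.4,0,0,0,0,0,16,0,0,0,16,0,0,0,0,0,0]'; python3 -c "
from h import *
s=observe();R=s['tool_rot'];d=np.array([.4719,.3464,.018])-s['position'];print(R.T@d*1000,s['position'],np.degrees(np.arctan2(R[1,0],R[0,0])))"
```

```text
time_s: 3.5
position: [0.4765, 0.3483, 0.0389]
tool_rot: [[0.442, 0.023, 0.897], [-0.897, 0.019, 0.442], [-0.007, -1.0, 0.028]]
force: [0.3, 0.5, -0.6]
width: 1.001
[-0.1438 20.7808 -5.5302] [0.4765 0.3483 0.0389] -63.76194622554304
```

```bash
python3 -m jog '[0,8,-5,0,0,8,0,0,0,4,0,0,0,0,0,0]'; python3 -c "
from h import *
s=observe();R=s['tool_rot'];d=np.array([.4719,.3464,.018])-s['position'];print(R.T@d*1000,s['position'],np.degrees(np.arctan2(R[1,0],R[0,0])))"
```

```text
time_s: 3.9
position: [0.4731, 0.3467, 0.0184]
tool_rot: [[0.442, 0.025, 0.897], [-0.897, 0.02, 0.442], [-0.007, -0.999, 0.031]]
force: [0.7, 0.1, -0.6]
width: 1.003
[-0.2698  0.3746 -1.2636] [0.4731 0.3467 0.0184] -63.77462245050269
```

```bash
python3 -m jog '[0,0,0,0,0,0,0,0,0,0,0,0,0,0,0,0,0,0,0,0]' 0 60 && python3 -m jog '[0,-30,0,0,0,-40,0,0,0,-45,0,0,0,-20,0,0,0,0,0,0]'; python3 -c "
from h import *
s=observe();R=s['tool_rot'];d=np.array([.534,.029,.13])-s['position'];print(R.T@d*1000,s['position'],np.degrees(np.arctan2(R[1,0],R[0,0])))"
```

```text
time_s: 4.4
position: [0.4732, 0.3469, 0.0193]
tool_rot: [[0.442, 0.025, 0.897], [-0.897, 0.02, 0.442], [-0.007, -0.999, 0.031]]
force: [0.6, 0.8, -1.5]
width: 0.541
time_s: 4.9
position: [0.4654, 0.3417, 0.1521]
tool_rot: [[0.442, 0.012, 0.897], [-0.897, 0.013, 0.442], [-0.006, -1.0, 0.017]]
force: [1.2, -0.0, -3.7]
width: 0.541
[310.9951  18.8002 -76.9502] [0.4654 0.3417 0.1521] -63.77728074564859
```

```bash
python3 -m jog '[0,0,0,6.8,0,0,0,6.8,0,0,0,6.8,0,0,0,6.8,0,0,0,0]' && python3 -m jog '[45,0,10,0,45,0,10,0,45,0,10,0,45,0,10,0,45,0,10,0]' && python3 -m jog '[30,0,8,0,20,0,5,0,0,0,0,0]'; python3 -c "
from h import *
s=observe();R=s['tool_rot'];d=np.array([.534,.029,.10])-s['position'];print(R.T@d*1000,s['position'],np.degrees(np.arctan2(R[1,0],R[0,0])))"
```

```text
time_s: 5.4
position: [0.4603, 0.339, 0.1424]
tool_rot: [[-0.035, 0.0, 0.999], [-0.999, 0.007, -0.035], [-0.007, -1.0, 0.0]]
force: [0.0, -0.4, -3.5]
width: 0.544
time_s: 5.9
position: [0.4996, 0.1113, 0.1321]
tool_rot: [[-0.008, -0.011, 1.0], [-1.0, 0.007, -0.008], [-0.007, -1.0, -0.011]]
force: [1.2, -0.3, -3.5]
width: 0.542
time_s: 6.2
position: [0.5108, 0.053, 0.1273]
tool_rot: [[-0.007, -0.016, 1.0], [-1.0, 0.005, -0.007], [-0.005, -1.0, -0.016]]
force: [-0.2, 0.4, -4.2]
width: 0.544
[23.9631 26.8312 23.8363] [0.5108 0.053  0.1273] -90.41593380076598
```

```bash
python3 -m jog '[12,4,12,0.3,12,4,12,0.3,0,0,0,0]'
python3 - <<'E'
from h import *
for f in 'ab':
    P=cloud(np.load(f+'.npz'))
    m=(abs(P[...,2]-.07)<.005)&(abs(P[...,0]-.535)<.06)&(P[...,1]>-.02)&(P[...,1]<.085); q=P[m]
    print(f,'tray',len(q),np.percentile(q,[1,50,99],axis=0),cv2.minAreaRect((q[:,:2]*1000).astype(np.float32)))
    m=(abs(P[...,2]-.078)<.01)&(abs(P[...,0]-.535)<.08)&(P[...,1]>.145)&(P[...,1]<.185); q=P[m]
    print(f,'bar',len(q),np.percentile(q,[1,50,99],axis=0))
s=observe();R=s['tool_rot'];d=np.array([.534,.029,.10])-s['position'];print(R.T@d*1000,s['position'],np.degrees(np.arctan2(R[1,0],R[0,0])))
E
python3 look.py w2.png
```

```text
time_s: 6.5
position: [0.5344, 0.0281, 0.1155]
tool_rot: [[-0.014, -0.02, 1.0], [-1.0, 0.006, -0.014], [-0.006, -1.0, -0.02]]
force: [-0.7, 0.3, -3.2]
width: 0.542
a tray 635 [[ 0.4905 -0.0189  0.0652]
 [ 0.5349  0.0247  0.0692]
 [ 0.5782  0.075   0.0735]] ((534.9421997070312, 31.790515899658203), (91.17179107666016, 103.25173950195312), 0.3467711806297302)
a bar 94 [[0.4944 0.1458 0.0705]
 [0.5397 0.1526 0.078 ]
 [0.5813 0.1604 0.083 ]]
b tray 631 [[ 0.491  -0.0178  0.0651]
 [ 0.5337  0.0238  0.0699]
 [ 0.5777  0.0786  0.0749]] ((533.8504028320312, 32.554931640625), (88.22559356689453, 100.69144439697266), 0.8522018194198608)
b bar 111 [[0.4938 0.1457 0.0708]
 [0.5344 0.1518 0.0794]
 [0.5814 0.1584 0.0862]]
[-0.8521 15.4895 -0.1241] [0.5344 0.0281 0.1155] -90.82424593910939
[0.5344 0.0281 0.1155] [[-0.0144 -0.0197  0.9997]
 [-0.9999  0.0059 -0.0143]
 [-0.0056 -0.9998 -0.0198]] [-6.3902 14.9567 99.277   0.2287 66.9281 -5.6609] [[-0.0003  0.948   0.3183 -0.0825]
 [ 0.0001 -0.3183  0.948  -0.142 ]
 [ 1.      0.0003  0.      0.    ]
 [ 0.      0.      0.      1.    ]]
0.69 [319. 124. 172. 248.] [0.0636 0.069  0.07   0.0775 0.0805] 11087 [0.5347 0.0963 0.07  ] ((535.0844116210938, 83.94569396972656), (150.3686981201172, 89.96449279785156), 89.13682556152344)
0.67 [315. 261. 103. 140.] [0.1206 0.1289 0.131  0.1319 0.1328] 12984 [0.5349 0.038  0.131 ] ((534.2440795898438, 28.648101806640625), (74.41129302978516, 49.921104431152344), 89.19620513916016)
```

View pics/w2.png

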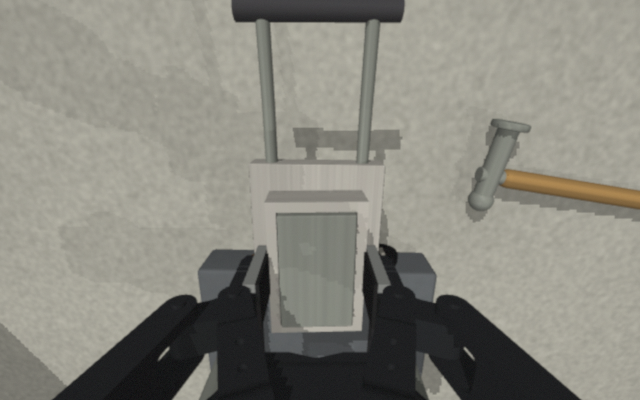

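The mould hangs centred in the jaws at (319,265). The tray's front edge is at row ~162 and the bar at row ~10. Checking the tray middle along y from that edge and the bar.

Run:
```python
from h import *
P=np.load('w.npz')['P']
for c in (280,319,350):
    print(c,[ (r,np.round(P[r,c],4)) for r in (2,6,10,16,20,158,160,162,164,166,170,185)])
```

```text
280 [(2, array([0.5169, 0.158 , 0.0795])), (6, array([0.5168, 0.1562, 0.0797])), (10, array([0.5168, 0.1541, 0.0807])), (16, array([0.5165, 0.1517, 0.0792])), (20, array([0.5161, 0.1504, 0.0769])), (158, array([ 0.5011,  0.0618, -0.0005])), (160, array([0.5093, 0.0711, 0.0569])), (162, array([0.5103, 0.0711, 0.064 ])), (164, array([0.5109, 0.0708, 0.069 ])), (166, array([0.5107, 0.0693, 0.0682])), (170, array([0.5108, 0.067 , 0.0696])), (185, array([0.5103, 0.057 , 0.0699]))]
319 [(2, array([0.5371, 0.1577, 0.0792])), (6, array([0.537 , 0.1554, 0.0812])), (10, array([0.537 , 0.1536, 0.0812])), (16, array([0.537 , 0.1517, 0.0775])), (20, array([0.537 , 0.1498, 0.0777])), (158, array([ 0.5352,  0.0615, -0.0002])), (160, array([0.5358, 0.0702, 0.054 ])), (162, array([0.5359, 0.0702, 0.0609])), (164, array([0.536 , 0.0701, 0.067 ])), (166, array([0.536 , 0.0693, 0.0693])), (170, array([0.536 , 0.0668, 0.0697])), (185, array([0.5359, 0.0567, 0.0696]))]
350 [(2, array([0.5531, 0.1576, 0.0784])), (6, array([0.553 , 0.1553, 0.0803])), (10, array([0.5531, 0.1536, 0.0802])), (16, array([0.5534, 0.1515, 0.0773])), (20, array([0.5534, 0.1497, 0.0772])), (158, array([0.5384, 0.1098, 0.2579])), (160, array([0.5572, 0.0699, 0.0536])), (162, array([0.5566, 0.0699, 0.0602])), (164, array([0.556 , 0.0699, 0.0667])), (166, array([0.5559, 0.069 , 0.0687])), (170, array([0.5558, 0.0666, 0.0699])), (185, array([0.5561, 0.0564, 0.0689]))]
```

```bash
python3 -m jog '[8,0,0,0,0,10,0,0,0,10,0,0,0,5,0,0,0,0,0,0]'; python3 -c "
from h import *
s=observe();R=s['tool_rot'];d=np.array([.5345,.020,.076])-s['position'];print(R.T@d*1000,s['position'],np.degrees(np.arctan2(R[1,0],R[0,0])))"
```

```text
time_s: 7.1
position: [0.5311, 0.0232, 0.088]
tool_rot: [[-0.01, -0.023, 1.0], [-1.0, 0.008, -0.01], [-0.008, -1.0, -0.023]]
force: [-0.2, 0.5, -4.1]
width: 0.543
[ 3.2453 11.8702  3.6861] [0.5311 0.0232 0.088 ] -90.57291573289842
```

```bash
python3 -m jog '[3.5,4,4,0.3,0,4,0,0,0,2,0,0,0,0,0,0]'; python3 -c "
from h import *
s=observe();R=s['tool_rot'];d=np.array([.5345,.020,.076])-s['position'];print(R.T@d*1000,s['position'],np.degrees(np.arctan2(R[1,0],R[0,0])))"
```

```text
time_s: 7.5
position: [0.5353, 0.0197, 0.0769]
tool_rot: [[-0.015, -0.023, 1.0], [-1.0, 0.008, -0.015], [-0.007, -1.0, -0.023]]
force: [0.1, -0.1, -3.8]
width: 0.542
[-0.3201  0.924  -0.7855] [0.5353 0.0197 0.0769] -90.87470843261063
```

```bash
python3 -m jog '[0,1.5,0,0,0,0.5,0,0,0,0,0,0]' && python3 -m jog '[0,0,0,0,0,0,0,0,0,0,0,0,0,0,0,0]' 1 && python3 -m jog '[0,-20,0,0,0,-40,0,0,0,-45,0,0,0,-30,0,0,0,0,0,0]' && python3 look.py w3.png
```

```text
time_s: 7.8
position: [0.5362, 0.0196, 0.0766]
tool_rot: [[-0.015, -0.021, 1.0], [-1.0, 0.008, -0.015], [-0.007, -1.0, -0.021]]
force: [0.3, 0.4, -3.2]
width: 0.542
time_s: 8.2
position: [0.5388, 0.0193, 0.0788]
tool_rot: [[-0.015, -0.015, 1.0], [-1.0, 0.007, -0.015], [-0.007, -1.0, -0.015]]
force: [-1.0, 0.3, 0.2]
width: 0.999
time_s: 8.7
position: [0.5403, 0.0184, 0.2178]
tool_rot: [[-0.015, -0.018, 1.0], [-1.0, 0.007, -0.015], [-0.007, -1.0, -0.018]]
force: [0.3, -0.3, -0.3]
width: 1.004
[0.5403 0.0184 0.2178] [[-0.0152 -0.0179  0.9997]
 [-0.9999  0.0072 -0.0151]
 [-0.007  -0.9998 -0.018 ]] [-7.3895  9.0097 93.2924  0.2849 78.7701 -6.5812] [[-0.0003  0.948   0.3183 -0.0825]
 [ 0.0001 -0.3183  0.948  -0.142 ]
 [ 1.      0.0003  0.      0.    ]
 [ 0.      0.      0.      1.    ]]
0.93 [316. 187.  53.  78.] [0.0866 0.0888 0.091  0.0918 0.0925] 3802 [0.5366 0.0242 0.091 ] ((536.4581909179688, 20.171722412109375), (73.30372619628906, 48.08247375488281), 89.2115249633789)
0.73 [312. 127. 107. 209.] [0.0654 0.069  0.0698 0.0744 0.0803] 7100 [0.5306 0.0655 0.0698] ((534.7800903320312, 65.51744079589844), (190.87057495117188, 89.84902954101562), 88.85819244384766)
```

View pics/w3.png

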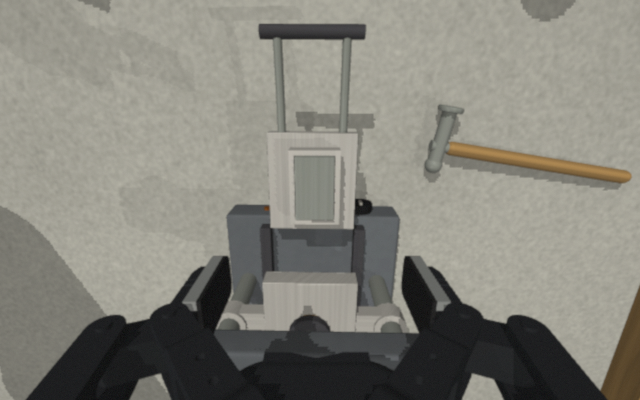

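Mould lies flat on the tray at (316,187), about 2 mm off the tray middle and square to it. Next: fingers closed, behind the pull bar, then push.

```bash
python3 -m jog '[-45,0,-1,0,-45,0,-1,0,-45,0,-1,0,-45,0,-1,0,0,0,0,0]' 0 40 && python3 -m jog '[0,40,0,0,0,40,0,0,0,40,0,0,0,10,0,0,0,0,0,0]'; python3 -c "
from h import *
s=observe();R=s['tool_rot'];d=np.array([.535,.195,.062])-s['position'];print(R.T@d*1000,s['position'],np.degrees(np.arctan2(R[1,0],R[0,0])))"
```

```text
time_s: 9.3
position: [0.5312, 0.2017, 0.2035]
tool_rot: [[-0.023, -0.043, 0.999], [-1.0, 0.006, -0.022], [-0.005, -0.999, -0.043]]
force: [-1.0, 0.1, -1.4]
width: 0.147
time_s: 9.8
position: [0.5198, 0.2014, 0.0626]
tool_rot: [[-0.018, -0.055, 0.998], [-1.0, 0.002, -0.018], [-0.001, -0.999, -0.055]]
force: [0.3, -0.1, 0.3]
width: -0.0
[ 6.1115 -0.2234 15.333 ] [0.5198 0.2014 0.0626] -91.05946868017585
```

```bash
python3 -m jog '[6,0,15,0,8,0,1,0,6,0,0,0,8,0,0,0,10,0,0,0]' && python3 -m jog '[12,0,0,0,12,0,0,0,12,0,0,0,12,0,0,0,12,0,0,0]'&& python3 -m jog '[12,0,0,0,12,0,0,0,12,0,0,0,8,0,0,0,0,0,0,0]'
```

```text
time_s: 10.3
position: [0.5412, 0.1614, 0.0672]
tool_rot: [[-0.02, -0.045, 0.999], [-1.0, 0.006, -0.019], [-0.005, -0.999, -0.045]]
force: [-1.4, 2.8, -2.5]
width: 0.002
time_s: 10.8
position: [0.5399, 0.0977, 0.0676]
tool_rot: [[-0.02, -0.043, 0.999], [-1.0, 0.009, -0.019], [-0.008, -0.999, -0.043]]
force: [1.0, 3.7, -1.6]
width: 0.002
time_s: 11.3
position: [0.5389, 0.0467, 0.0677]
tool_rot: [[-0.022, -0.043, 0.999], [-1.0, 0.007, -0.022], [-0.006, -0.999, -0.044]]
force: [-0.3, -0.2, -1.0]
width: 0.002
```

```bash
python3 -m jog '[5,0,0,0,4,0,0,0]'; python3 -m jog '[3,0,0,0,3,0,0,0]'
```

```text
time_s: 11.5
position: [0.5388, 0.0413, 0.0678]
tool_rot: [[-0.024, -0.043, 0.999], [-1.0, 0.016, -0.024], [-0.015, -0.999, -0.043]]
force: [1.6, 19.9, 0.0]
width: 0.0
time_s: 11.7
position: [0.5388, 0.0416, 0.068]
tool_rot: [[-0.025, -0.042, 0.999], [-0.999, 0.028, -0.024], [-0.026, -0.999, -0.043]]
force: [0.5, 10.3, -0.3]
width: 0.003
```

```bash
python3 -m jog '[-15,0,0,0,0,-30,0,0,0,-48,0,0,0,-48,0,0,0,-48,0,0]' && python3 -m jog '[0,-48,0,0,0,-48,0,0,0,-30,0,0,0,0,0,0]' 1; python3 look.py w4.png
python3 - <<'E'
from h import *
P=np.load('w.npz')['P']
s=observe();R=s['tool_rot'];d=np.array([.584,-.171,.34])-s['position'];print(R.T@d*1000)
E
```

```text
time_s: 12.2
position: [0.5398, 0.0535, 0.2379]
tool_rot: [[-0.021, -0.065, 0.998], [-1.0, 0.021, -0.02], [-0.019, -0.998, -0.066]]
force: [0.9, 0.0, 0.1]
width: -0.0
time_s: 12.6
position: [0.5504, 0.0506, 0.3791]
tool_rot: [[-0.021, -0.048, 0.999], [-1.0, 0.012, -0.02], [-0.011, -0.999, -0.048]]
force: [-0.2, -0.5, -0.2]
width: 0.683
[0.5504 0.0506 0.3791] [[-0.0206 -0.048   0.9986]
 [-0.9997  0.0116 -0.02  ]
 [-0.0106 -0.9988 -0.0482]] [-3.9861  6.8305 76.9895  0.4749 98.969  -2.7595] [[-0.0003  0.948   0.3183 -0.0825]
 [ 0.0001 -0.3183  0.948  -0.142 ]
 [ 1.      0.0003 -0.      0.    ]
 [ 0.      0.      0.      1.    ]]
0.81 [158.  23.  62.  46.] [0.0059 0.0243 0.0254 0.0262 0.0271] 1842 [0.3004 0.2549 0.0254] ((291.5184020996094, 261.28875732421875), (65.0925064086914, 68.45360565185547), 68.74724578857422)
[221.5422  29.1768  41.6399]
```

View pics/w4.png

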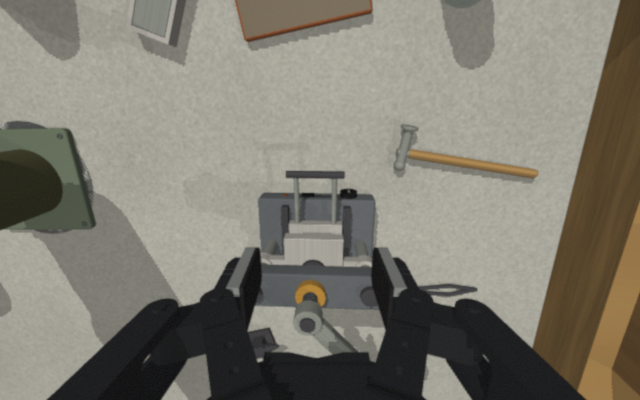

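The tray is home: its bar is at row 175, close to the press base, and the mould is under the plate. Hub is at (307,318). Going over the grip.

```bash
python3 -c "
from h import *
P=np.load('w.npz')['P']
for r in (172,174,176): print(P[r,315])
h=P[250:345,280:340].reshape(-1,3);t=h[(h[:,2]>.2)&(h[:,2]<.3)];print(len(t),t.min(0),t.max(0),t.mean(0))
"; python3 -m jog '[45,0,9,0,45,0,9,0,45,0,9,0,45,0,9,0,38,0,5,0]' 1 && python3 -m jog '[0,0,0,0]'
python3 - <<'E'
from h import *
s=observe();R=s['tool_rot'];d=np.array([.584,-.171,.34])-s['position'];print(R.T@d*1000)
d=get_image('scene');P=cloud(d);m=(abs(P[...,0]-.58)<.05)&(abs(P[...,1]+.17)<.05)&(P[...,2]>.25)&(P[...,2]<.32)
q=P[m];print(len(q),q.min(0) if len(q) else 0,q.max(0) if len(q) else 0)
save(cv2.resize(d['image'][150:310,200:400],None,fx=4,fy=4,interpolation=cv2.INTER_CUBIC)[:600],'s5.png')
E
```

```text
[0.5338 0.0296 0.0775]
[0.534  0.0273 0.0811]
[0.534  0.0244 0.0821]
1343 [ 0.5141 -0.1432  0.2   ] [ 0.5672 -0.0923  0.2469] [ 0.5384 -0.112   0.2362]
time_s: 13.2
position: [0.5819, -0.1666, 0.355]
tool_rot: [[-0.008, -0.078, 0.997], [-1.0, 0.017, -0.006], [-0.016, -0.997, -0.078]]
force: [1.1, -0.8, -0.2]
width: 1.004
time_s: 13.3
position: [0.5805, -0.171, 0.3505]
tool_rot: [[-0.014, -0.085, 0.996], [-1.0, 0.018, -0.012], [-0.016, -0.996, -0.085]]
force: [-0.3, -0.2, -0.4]
width: 1.002
[ 0.1008 10.1967  4.3561]
191 [ 0.5717 -0.1824  0.2513] [ 0.5961 -0.1588  0.3155]
```

View pics/s5.png

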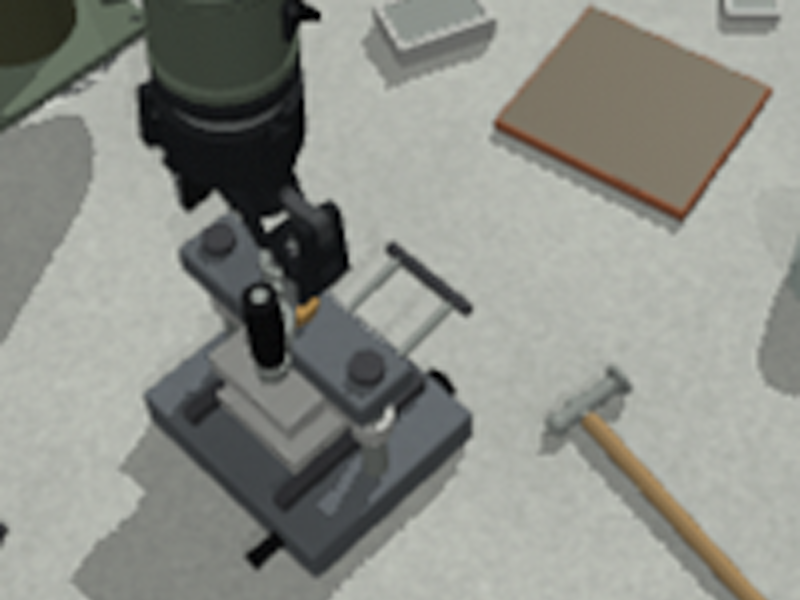

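```bash
python3 -m jog '[0,0,11,0,0,40,0,0,0,35,0,0,0,0,0,0]'
python3 - <<'E'
from h import *
s=observe();R=s['tool_rot'];d=np.array([.584,-.171,.285])+.0187*R[:,1]-s['position'];print(R.T@d*1000)
E
```

```text
time_s: 13.75
position: [0.5855, -0.1616, 0.269]
tool_rot: [[-0.007, -0.09, 0.996], [-1.0, 0.022, -0.005], [-0.022, -0.996, -0.09]]
force: [-0.9, -0.1, -0.2]
width: 1.005
[ 9.0346  2.6498 -2.8878]
```

```bash
python3 -m jog '[9,1,-3,0,0,0,0,0]' && python3 -m jog '[0,0,0,0,0,0,0,0,0,0,0,0,0,0,0,0,0,0,0,0]' 0 60 && python3 -m jog '[0,0,0,0,0,0,0,0,0,0,0,0]'
python3 - <<'E'
from h import *
s=observe();R=s['tool_rot'];print(s['position']-.0187*R[:,1])
E
```

```text
time_s: 13.95
position: [0.5831, -0.1688, 0.2689]
tool_rot: [[-0.003, -0.09, 0.996], [-1.0, 0.022, -0.001], [-0.021, -0.996, -0.09]]
force: [0.5, 0.3, -0.5]
width: 0.999
time_s: 14.45
position: [0.5827, -0.1694, 0.2762]
tool_rot: [[-0.004, -0.089, 0.996], [-1.0, 0.018, -0.002], [-0.018, -0.996, -0.089]]
force: [-3.8, 1.2, -1.4]
width: 0.271
time_s: 14.75
position: [0.5827, -0.1694, 0.2763]
tool_rot: [[-0.004, -0.087, 0.996], [-1.0, 0.019, -0.002], [-0.019, -0.996, -0.087]]
force: [-2.6, 0.4, -1.1]
width: 0.274
[ 0.5843 -0.1698  0.2949]
```

```bash
cat > nx.py <<'E'
from h import *
import sys,os,json
st=float(sys.argv[1]);n=int(sys.argv[2]); gain=float(sys.argv[3]) if len(sys.argv)>3 else 1
C=np.array([.532,-.111])
s=observe();R=s['tool_rot'];g=s['position']-.0187*R[:,1];v=g[:2]-C
th=np.degrees(np.arctan2(v[1],v[0]))
L=json.load(open('log.json')) if os.path.exists('log.json') else []
tot=0 if not L else L[-1]+((L and (L[-1+0]*0)) or 0)
prev=json.load(open('th.json')) if os.path.exists('th.json') else [th,0]
d=(prev[0]-th+180)%360-180; tot=prev[1]+d; json.dump([th,tot],open('th.json','w'))
u=v/np.hypot(*v);t=np.array([u[1],-u[0]]);F=s['force']
print('wound %.1f th %.1f r %.1f z %.1f  Fres(tang) %.1f Frad %.1f Fz %.1f tilt %.3f %.3f q6 %.0f w %.2f t %.1f'%(tot,th,1e3*np.hypot(*v),g[2]*1e3,-F[:2]@t,F[:2]@u,F[2],R[0,1],R[1,1],s['qpos'][5],s['width'],s['time_s']))
p=g.copy();rows=[]
for i in range(1,n+1):
    a=np.radians(th-st*i);q=np.array([*(C+.0795*np.array([np.cos(a),np.sin(a)])),g[2]-st*i*6e-3/360])
    rows.append(R.T@(q-p)*1000*gain);p=q
for k in range(0,n,5): print('['+','.join('%.1f,%.1f,%.1f,0'%tuple(r) for r in rows[k:k+5])+']')
E
python3 nx.py 11 5
```

```text
wound 0.0 th -48.3 r 78.7 z 294.9  Fres(tang) -1.7 Frad -2.1 Fz -1.1 tilt -0.087 0.019 q6 -24 w 0.27 t 14.8
[9.7,1.0,-11.7,0,6.5,1.3,-13.7,0,3.8,1.4,-14.7,0,0.9,1.5,-15.1,0,-2.0,1.5,-15.0,0]
```

```bash
python3 -m jog '[9.7,1,-11.7,0,6.5,1.3,-13.7,0,3.8,1.4,-14.7,0,1,1.5,-15,0,-2,1.5,-15,0]'; python3 nx.py 15 10
```

```text
time_s: 15.25
position: [0.5332, -0.1895, 0.276]
tool_rot: [[0.003, -0.029, 1.0], [-1.0, 0.013, 0.004], [-0.013, -0.999, -0.029]]
force: [12.0, -7.6, -7.6]
width: 0.269
wound 40.4 th -88.7 r 78.7 z 294.7  Fres(tang) 11.8 Frad 7.9 Fz -7.6 tilt -0.029 0.013 q6 -28 w 0.27 t 15.2
[-1.6,0.9,-20.6,0,-7.6,0.9,-19.3,0,-12.3,0.9,-16.7,0,-16.2,0.8,-12.9,0,-19.0,0.7,-8.3,0]
[-20.5,0.6,-3.1,0,-20.6,0.4,2.3,0,-19.3,0.3,7.6,0,-16.7,0.1,12.3,0,-12.9,-0.1,16.2,0]
```

```bash
python3 nx.py 14 5 1.28 | tail -1; python3 -m jog '[-1.5,0.9,-25,0,-8,1,-23,0,-14,1,-20,0,-19,1,-16,0,-22,0.8,-11,0]'; python3 nx.py 14 10 1.28
```

```text
[-1.6,1.0,-24.6,0,-8.4,1.1,-23.3,0,-13.8,1.1,-20.6,0,-18.4,1.0,-16.6,0,-21.9,0.9,-11.7,0]
time_s: 15.75
position: [0.4529, -0.1325, 0.2743]
tool_rot: [[-0.001, 0.019, 1.0], [-1.0, -0.003, -0.001], [0.003, -1.0, 0.019]]
force: [15.6, -7.0, -9.1]
width: 0.265
wound 116.6 th -164.9 r 82.2 z 293.0  Fres(tang) 10.8 Frad -13.2 Fz -9.1 tilt 0.019 -0.003 q6 -27 w 0.27 t 15.8
[-25.5,0.2,-0.1,0,-24.7,0.3,2.5,0,-23.3,0.4,8.4,0,-20.6,0.5,13.8,0,-16.6,0.6,18.4,0]
[-11.7,0.7,21.9,0,-6.1,0.7,24.0,0,-0.1,0.8,24.8,0,5.9,0.8,24.1,0,11.6,0.7,21.9,0]
```

```bash
python3 -m jog '[-25,0.3,0,0,-24.5,0.3,3,0,-22.5,0.4,9.5,0,-19,0.5,15,0,-14.5,0.6,20,0]'; python3 nx.py 15 5 1.25
```

```text
time_s: 16.25
position: [0.4916, -0.0403, 0.273]
tool_rot: [[-0.01, -0.001, 1.0], [-0.999, -0.04, -0.01], [0.04, -0.999, -0.001]]
force: [-7.6, -8.0, 4.4]
width: 0.264
wound 192.2 th 119.5 r 82.1 z 291.7  Fres(tang) 10.6 Frad -3.2 Fz 4.4 tilt -0.001 -0.040 q6 -12 w 0.26 t 16.2
[-7.1,0.0,25.6,0,-3.4,0.2,25.7,0,3.3,0.4,25.7,0,9.9,0.7,24.0,0,15.7,0.9,20.6,0]
```

```bash
python3 -m jog '[-9,0.7,23,0,-3,0.7,24.5,0,4,0.8,24.5,0,10,0.8,22,0,15,0.7,19,0]'; python3 nx.py 15 10 1.25
```

```text
time_s: 16.75
position: [0.5917, -0.0588, 0.2715]
tool_rot: [[-0.007, -0.041, 0.999], [-0.999, -0.045, -0.009], [0.045, -0.998, -0.041]]
force: [-16.9, -0.3, 6.5]
width: 0.266
wound 270.4 th 41.3 r 80.5 z 290.2  Fres(tang) 11.0 Frad -12.9 Fz 6.5 tilt -0.041 -0.045 q6 -12 w 0.27 t 16.8
[22.2,0.8,13.7,0,24.5,1.1,8.6,0,25.8,1.4,2.0,0,25.4,1.7,-4.8,0,23.3,1.8,-11.2,0]
[19.6,1.9,-16.9,0,14.5,1.8,-21.4,0,8.5,1.7,-24.5,0,1.9,1.5,-25.8,0,-4.9,1.1,-25.5,0]
```

```bash
python3 -m jog '[22,0.8,13.7,0,24.5,1.1,8.5,0,26,1.4,2,0,25.5,1.7,-5,0,23.5,1.8,-11,0]'; python3 nx.py 12 5 1.3
```

```text
time_s: 17.25
position: [0.5928, -0.161, 0.2702]
tool_rot: [[0.005, -0.063, 0.998], [-1.0, 0.002, 0.005], [-0.002, -0.998, -0.063]]
force: [-6.3, 19.3, 3.9]
width: 0.268
wound 350.5 th -38.9 r 79.6 z 288.8  Fres(tang) 11.1 Frad -17.0 Fz 3.9 tilt -0.063 0.002 q6 -23 w 0.27 t 17.2
[15.1,1.2,-15.4,0,11.7,1.4,-18.1,0,7.7,1.5,-20.1,0,3.3,1.6,-21.3,0,-1.2,1.6,-21.5,0]
```

```bash
python3 -m jog '[19,1.5,-16,0,14.5,1.5,-20,0,9,1.5,-23,0,3,1.5,-24,0,-3,1,-24,0]'; python3 nx.py 12 10 1.3
```

```text
time_s: 17.75
position: [0.5015, -0.1848, 0.2692]
tool_rot: [[0.019, -0.016, 1.0], [-0.999, 0.043, 0.02], [-0.043, -0.999, -0.016]]
force: [15.7, 8.0, -8.0]
width: 0.261
wound 423.7 th -112.0 r 80.5 z 287.9  Fres(tang) 11.6 Frad -13.3 Fz -8.0 tilt -0.016 0.043 q6 -32 w 0.26 t 17.8
[-11.7,1.1,-18.3,0,-14.2,1.1,-16.3,0,-17.3,1.2,-12.9,0,-19.6,1.2,-9.1,0,-21.0,1.2,-4.8,0]
[-21.6,1.2,-0.3,0,-21.2,1.1,4.2,0,-19.8,1.0,8.5,0,-17.6,0.8,12.4,0,-14.7,0.6,15.8,0]
```

```bash
python3 -m jog '[-12,1.1,-18.5,0,-14.5,1.1,-17,0,-18,1.2,-13,0,-21,1.2,-9,0,-22.5,1.2,-4,0]'; python3 nx.py 12 5 1.3
```

```text
time_s: 18.25
position: [0.4498, -0.1102, 0.2679]
tool_rot: [[0.013, 0.024, 1.0], [-1.0, 0.01, 0.013], [-0.01, -1.0, 0.024]]
force: [13.1, -11.4, -8.9]
width: 0.266
wound 492.1 th 179.6 r 82.6 z 286.6  Fres(tang) 11.3 Frad -13.1 Fz -8.9 tilt 0.024 0.010 q6 -26 w 0.27 t 18.2
[-21.3,0.6,6.8,0,-20.4,0.6,7.1,0,-18.5,0.7,11.2,0,-15.8,0.8,14.8,0,-12.3,0.8,17.7,0]
```

```bash
python3 -m jog '[-22,1,1,0,-22,1,6,0,-20,1,11,0,-17,0.8,15,0,-13,0.6,18,0]'; python3 nx.py 12 10 1.3
```

```text
time_s: 18.75
position: [0.5002, -0.0358, 0.2667]
tool_rot: [[0.003, 0.024, 1.0], [-0.999, -0.043, 0.004], [0.043, -0.999, 0.024]]
force: [-4.9, -17.8, -0.4]
width: 0.266
wound 558.7 th 113.0 r 82.6 z 285.4  Fres(tang) 11.4 Frad -14.5 Fz -0.4 tilt 0.024 -0.043 q6 -13 w 0.27 t 18.8
[-2.6,0.7,22.2,0,-1.8,0.7,21.5,0,2.7,0.9,21.4,0,7.1,1.1,20.4,0,11.2,1.2,18.5,0]
[14.8,1.3,15.7,0,17.7,1.3,12.3,0,19.9,1.3,8.3,0,21.2,1.3,4.0,0,21.6,1.2,-0.5,0]
```

```bash
python3 -m jog '[-2,0.7,22,0,-1,0.7,21.5,0,4,0.9,21.5,0]'; python3 nx.py 12 3 1.3
```

```text
time_s: 19.05
position: [0.5555, -0.034, 0.266]
tool_rot: [[0.005, -0.006, 1.0], [-0.999, -0.039, 0.005], [0.039, -0.999, -0.006]]
force: [-13.1, -3.7, 8.1]
width: 0.268
wound 598.6 th 73.1 r 81.3 z 284.7  Fres(tang) 11.5 Frad -7.4 Fz 8.1 tilt -0.006 -0.039 q6 -11 w 0.27 t 19.1
[10.7,0.6,19.2,0,12.4,0.6,17.7,0,15.8,0.8,14.7,0]
```

```bash
python3 -m jog '[8.5,1,20,0,12.5,1.2,18,0,16,1.2,15,0]'; python3 nx.py 12 3 1.3
```

```text
time_s: 19.35
position: [0.5997, -0.0694, 0.2651]
tool_rot: [[0.008, -0.034, 0.999], [-0.999, -0.036, 0.007], [0.036, -0.999, -0.034]]
force: [-19.7, 1.7, 8.3]
width: 0.26
wound 639.9 th 31.8 r 80.4 z 283.8  Fres(tang) 11.8 Frad -15.8 Fz 8.3 tilt -0.034 -0.036 q6 -14 w 0.26 t 19.4
[20.1,0.7,8.3,0,21.0,0.8,5.0,0,21.6,1.0,0.5,0]
```

```bash
python3 -m jog '[20,0.7,8.3,0,21,0.8,4.5,0,21.5,1,0,0]'; python3 nx.py 12 3 1.3
```

```text
time_s: 19.65
position: [0.6098, -0.122, 0.2646]
tool_rot: [[0.014, -0.046, 0.999], [-1.0, -0.013, 0.013], [0.012, -0.999, -0.046]]
force: [-9.4, 12.7, 3.2]
width: 0.266
wound 679.5 th -7.8 r 79.4 z 283.2  Fres(tang) 11.3 Frad -11.0 Fz 3.2 tilt -0.046 -0.013 q6 -19 w 0.27 t 19.6
[20.9,0.8,-5.3,0,19.3,0.9,-9.6,0,16.9,1.1,-13.4,0]
```

```bash
python3 -m jog '[21,0.8,-5.3,0,19.5,0.9,-9.5,0,17,1.1,-13.5,0]'; python3 nx.py 12 3 1.3
```

```text
time_s: 19.95
position: [0.5861, -0.1676, 0.2641]
tool_rot: [[0.022, -0.036, 0.999], [-1.0, 0.014, 0.023], [-0.015, -0.999, -0.036]]
force: [2.5, 13.5, -0.1]
width: 0.265
wound 717.7 th -46.1 r 78.9 z 282.8  Fres(tang) 11.2 Frad -8.0 Fz -0.1 tilt -0.036 0.014 q6 -25 w 0.26 t 19.9
[13.4,0.7,-16.8,0,9.0,0.8,-19.6,0,4.7,0.9,-21.1,0]
```

```bash
python3 -m jog '[13.5,0.7,-17,0,9,0.8,-19.5,0,4.5,0.9,-21,0]'; python3 nx.py 12 3 1.3
```

```text
time_s: 20.25
position: [0.5385, -0.1894, 0.2635]
tool_rot: [[0.029, -0.01, 1.0], [-0.999, 0.027, 0.029], [-0.028, -1.0, -0.009]]
force: [9.7, 5.6, -3.9]
width: 0.262
wound 756.8 th -85.2 r 79.2 z 282.2  Fres(tang) 10.2 Frad -4.8 Fz -3.9 tilt -0.010 0.027 q6 -30 w 0.26 t 20.2
[-0.7,0.5,-21.6,0,-5.5,0.6,-20.9,0,-9.7,0.7,-19.3,0]
```

```bash
python3 -m jog '[-0.7,0.5,-21.5,0,-5.5,0.6,-21,0,-10,0.7,-19.5,0]'; python3 nx.py 12 3 1.3
```

```text
time_s: 20.55
position: [0.4856, -0.1765, 0.263]
tool_rot: [[0.031, 0.02, 0.999], [-0.999, 0.022, 0.03], [-0.022, -1.0, 0.02]]
force: [15.5, 0.3, -6.9]
width: 0.266
wound 797.0 th -125.3 r 80.8 z 281.7  Fres(tang) 12.4 Frad -9.2 Fz -6.9 tilt 0.020 0.022 q6 -33 w 0.27 t 20.6
[-16.1,0.3,-14.7,0,-17.7,0.4,-12.4,0,-19.9,0.5,-8.4,0]
```

```bash
python3 -m jog '[-16,0.3,-14.7,0,-18,0.4,-12.4,0,-20,0.5,-8.4,0]'; python3 nx.py 12 3 1.3
```

```text
time_s: 20.85
position: [0.4538, -0.1347, 0.2625]
tool_rot: [[0.026, 0.038, 0.999], [-1.0, -0.006, 0.027], [0.007, -0.999, 0.038]]
force: [13.4, -12.3, -9.6]
width: 0.262
wound 835.0 th -163.4 r 82.3 z 281.2  Fres(tang) 15.6 Frad -9.3 Fz -9.6 tilt 0.038 -0.006 q6 -29 w 0.26 t 20.9
[-22.3,0.1,0.1,0,-21.6,0.2,1.1,0,-20.9,0.3,5.5,0]
```

```bash
python3 -m jog '[-16,0.1,1,0]'; python3 nx.py 12 3 1.3
```

```text
time_s: 20.95
position: [0.4516, -0.1235, 0.2625]
tool_rot: [[0.025, 0.032, 0.999], [-0.999, -0.019, 0.026], [0.019, -0.999, 0.032]]
force: [-11.3, -17.9, 1.9]
width: 0.266
wound 843.1 th -171.5 r 81.9 z 281.2  Fres(tang) 16.0 Frad 13.8 Fz 1.9 tilt 0.032 -0.019 q6 -27 w 0.27 t 20.9
[-22.0,-0.1,2.6,0,-21.2,-0.0,4.1,0,-19.9,0.1,8.4,0]
```

```bash
python3 -m jog '[-13,0.1,2,0]'; python3 nx.py 12 3 1.3; python3 -m jog '[0,0,0,0,0,0,0,0]'; python3 nx.py 12 3 1.3|head -1
```

```text
time_s: 21.05
position: [0.4504, -0.1154, 0.2623]
tool_rot: [[0.023, 0.025, 0.999], [-0.999, -0.031, 0.024], [0.032, -0.999, 0.024]]
force: [-5.4, -16.2, -0.4]
width: 0.265
wound 849.0 th -177.4 r 82.1 z 281.0  Fres(tang) 15.9 Frad 6.2 Fz -0.4 tilt 0.025 -0.031 q6 -26 w 0.27 t 21.1
[-21.6,-0.3,5.2,0,-20.7,-0.2,6.2,0,-19.0,-0.1,10.4,0]
time_s: 21.25
position: [0.4504, -0.1153, 0.2623]
tool_rot: [[0.024, 0.025, 0.999], [-0.999, -0.031, 0.025], [0.032, -0.999, 0.025]]
force: [2.3, -0.4, -2.6]
width: 0.266
wound 849.1 th -177.4 r 82.1 z 281.0  Fres(tang) 0.5 Frad -2.3 Fz -2.6 tilt 0.025 -0.031 q6 -26 w 0.27 t 21.2
```

Resistance is about 16 N against 11.2 N free. That is close to 5–5.5 N extra, in the middle of the allowed bite, so I stop here. Releasing and lifting off.

```bash
python3 -m jog '[0,0,0,0,0,0,0,0,0,0,0,0,0,0,0,0,0,0,0,0]' 1 && python3 -m jog '[0,-20,0,0,0,-40,0,0,0,-45,0,0,0,-45,0,0,0,-30,0,0]' && python3 -m jog '[-40,0,0,0,-40,0,0,0,-40,0,0,0,-20,0,0,0,0,0,0,0]'
python3 - <<'E'
from h import *
d=get_image('scene');save(cv2.resize(d['image'][150:310,200:400],None,fx=4,fy=4,interpolation=cv2.INTER_CUBIC)[:600],'s6.png')
P=cloud(d);m=(abs(P[...,0]-.53)<.12)&(abs(P[...,1]+.11)<.12)&(P[...,2]>.26)&(P[...,2]<.32);q=P[m];print(len(q),q.min(0),q.max(0))
print(observe()['force'])
b=get_image('top');Q=cloud(b);m=(abs(Q[...,2]-.078)<.01)&(abs(Q[...,0]-.535)<.06)&(Q[...,1]>.01)&(Q[...,1]<.05);q=Q[m];print('bar',len(q),np.median(q,0) if len(q) else '')
E
```

```text
time_s: 21.75
position: [0.4508, -0.1162, 0.264]
tool_rot: [[0.024, 0.027, 0.999], [-0.999, -0.033, 0.025], [0.034, -0.999, 0.026]]
force: [-0.3, -0.0, -0.7]
width: 1.002
time_s: 22.25
position: [0.443, -0.1091, 0.443]
tool_rot: [[0.024, 0.012, 1.0], [-0.999, -0.027, 0.024], [0.027, -1.0, 0.012]]
force: [-0.2, 0.2, 0.1]
width: 1.004
time_s: 22.75
position: [0.4424, 0.0331, 0.4476]
tool_rot: [[0.018, 0.029, 0.999], [-0.999, -0.032, 0.019], [0.033, -0.999, 0.028]]
force: [-0.0, -0.4, 0.0]
width: 1.002
128 [ 0.4384 -0.1268  0.2605] [ 0.4643 -0.1031  0.3031]
[-0.2933  0.7092 -0.4768]
bar 68 [0.5553 0.0207 0.0803]
```

View pics/s6.png

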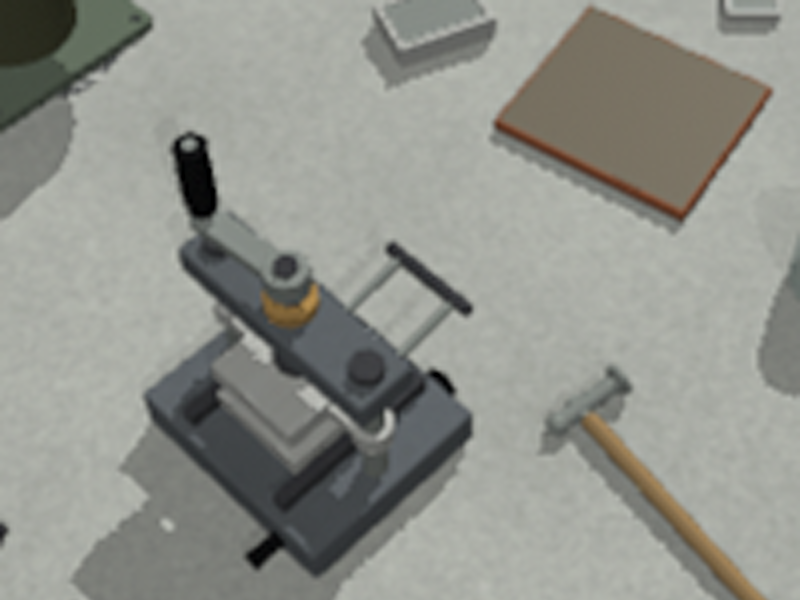

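The crank stayed where I left it (grip at (195,175) in the crop), the tray is home, the hammer is in place, and the arm is clear of everything.

```bash
python3 -c "
from station import *
print(close_job())"
```

```text
the job is handed in; nothing more can be done
None
```

The mould frame is pressed in the tray, the tray is home and the job is handed in at about 23 s. No verdict came back.

- **Placing:** I laid the middle-sized frame flat on the pulled-out tray. The wrist camera put it about 2 mm off the tray's middle and square to the slide.
- **Tray:** I pushed the bar home until the stop pushed back with about 20 N. The bar was still at its home position in the last pictures. I did not re-measure the frame once it was under the plate.
- **Winding:** I wound about 849° clockwise without letting go of the grip. Running free, the grip took about 11.2 N. The plate met the cover at roughly 785°, somewhat later than the 690° my rough camera height of the cover suggested.
- **Bite:** I stopped at 15.9–16.0 N, about 4.8 N above free and just short of the advised 6 N. The readings varied by about ±0.5 N. I stopped early because the quoted spring stiffness suggested the load might be nearer 800 N than the 400 N or so the grip force implied. The bite force itself could not be measured.
- **Release:** After I let go, the crank stayed where it was and the arm stood clear with no force on it. The hammer looked untouched in the last picture. I kept clear of the stake, jar and tweezers but did not re-measure them.

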